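Bolt the loading carriage of a press fixture

ROBOT

A 6-joint arm with a two-finger parallel gripper is mounted at the origin on the work surface. World frame = base frame: x ahead of the robot, y to its left, z up, the work surface at z = 0. Lengths are in m, angles in rad, forces in N, time in s.
With the tool pointing down it reaches from about 0.3 to 0.875 m from the base axis. Payload 6.4 kg.
Tool frame: the origin (TCP) lies at the very end of the fingers, on their centre line; the grasp point (between the pads) lies 19 mm behind it; z points along the fingers, y is the line along which they close (so a half turn about z gives the same grasp; the last joint's range is limited). The gripper opens to 85 mm and grips with 20 to 120 N. Pads are 22 mm wide; open, the fingers measure 114 mm over their backs; the gripper's body (76 mm by 85 mm) begins 54 mm behind the grasp point. The pads swing forward as they close: fully open they stand 13 mm farther back than shut.
Start: joints at [-1.531, 0.181, 1.607, -0, 1.354, -0.206], TCP at [0.14, -0.558, 0.231] pointing down, gripper open.
Joint ranges: [-2.99, 2.99], [-0.89, 2.07], [0.3, 2.58], [-1.14, 4.28], [0, 2.63], [-3.12, 3.12]. Speed limits (rad/s): [2.57, 2.57, 3.01, 3.14, 3.14, 3.14].

INTERFACE

Orientations are given as a unit quaternion [w, x, y, z].
In Python, from bench import ctrl gives the robot as it stands.
- The arm moves only by the tool jog_arm, never from a script. Its argument "series" is a list that holds one entry, the list of rows, each a list of 7 numbers: the shift along the tool's x, y, z in mm, then the turn, a rotation vector about the tool's x, y, z in rad, then the finger opening in mm, from 0 to 85.4. In form: [[[tx, ty, tz, rx, ry, rz, gripper], ...]]. A call has exactly 10 rows; each row shifts and turns the commanded pose from where the row before left it, along the tool's axes as they then stand; what a row does not reach is not made up. A row lasts 1/10 s, in which the tool goes at most 50 mm and 8.59 degrees, less where a joint would pass 70% of its speed; a pose out of reach is approached as far as the arm can. A call with a gripper value outside its range is refused whole. The fingers move at their own pace and stop on an object; the grip force is fixed at half the most. Time passes only in rows, so rows that do not move let the fingers close, or fill a call up. It gives the time, the measured TCP pose, the force, the opening and the grip force at its end, in the units of the state.
- ctrl.get_obs(): the state, without advancing time (a new reading comes with each control period).
- ctrl.camera(name): name is "scene" or "side" or "wrist"; returns a dict with "frame" (480x640x3 uint8, blue, green, red), "z_map" (480x640 float32, m along the optical axis (not along the pixel's ray), 0 where there is no reading), "fx", "fy", "cx", "cy" (pixels), "k1" (the pictures are not rectified: a ray, as slopes to the right and down, at radius r is drawn at 1 + k1 r^2 times it, then the intrinsics apply), "xyz" and "rotation" of the camera in the world. Camera axes: x right, y down, z forward; pixel columns grow to the right and rows downward; lengths in m; the calibration is good to about 2 mm. A picture is of the moment at which its call begins.
- ctrl.hand_in(): hands the job in; it is judged then, once.
The state is a dict: "time_s": time; "q": joint angles; "dq": joint speeds; "joint_efforts": joint torques, N m; "eef_pos": TCP position; "eef_rot": TCP orientation; "wrist_force": force on the tool from outside, world axes, zero at the start; "torque": the same for the moment, N m; "opening": opening from 0.0 (shut) to 1.0 (fully open); "grasp_force": force on a finger pad.
Only numpy, scipy, OpenCV 4.12 (cv2) and the standard library are available. Lean on these libraries where they do the work, as an engineer would, in place of code of your own. Each camera call takes 0.05 s, during which the arm holds its last target. There are 200 camera calls.

TASK

On the loading fixture, push the carriage with the six caps fully home against its stop, then slide the sprung barrel bolt across through the carriage's eye up to its end stop and turn its handle fully down into the notch, so that it stays locked when you let go. Feel for both stops and never force the bolt or ram the carriage; leave the other things on the bench alone.

Things in the scene. Friction and masses are not known exactly. Their poses are not given: they have to be found in the camera images.
- fixture: Aluminium base plate fixed to the bench, 215 x 285 x 12 mm, carrying carriage, barrel bolt and latch plate. Its frame F: origin on the bench surface, z up, +x the way the carriage is pushed home (away from the robot), +y to the robot's left at yaw 0. The plate spans x -130..85, y -120..165 mm in F.
- bolt_axis (a point): Fixed point on the bolt's axis, F x 30, y 105, z 50 mm; axes as F. The bolt slides along F's -y and its handle turns down towards -x about this line. Two dark bearing blocks 34 x 15 mm, top z 64 mm, hold the rod at F y 10 and y 155 mm; the handle works between them.
- latch_mid (a point): Fixed point, F x 11, y 60, z 70 mm: mean place of the notch in the top edge of the latch plate, a steel wall along the bolt (F x 6..16 mm, top z 70). The notch is 12 mm wide, the neck 8 mm. The plate is clamped differently on each fixture: the true notch centre lies up to 18 mm to either side in y, unmeasured; feel (or see) it. Short of it the wall blocks the handle at 0.45 rad.
- stop_mid (a point): Fixed point, F x 30, y 54, z 75 mm: mean place of the end stop's face, which moves with the notch (up to 18 mm either way). The stop is a rigid 12 mm thick block on the latch plate, F x 6..42 mm, top z 86, its face flush with the notch's -y side. The upright neck slides against it; there it can turn down (2 mm back from touching, the neck is mid-notch).
- carriage: Grey painted plate, 100 x 75 x 12 mm, with six turned steel caps (26 mm) and an upright push bar at its robot-side end; slides along F's x only. Its axes are F's; when home its origin is F's origin. Sliding friction about 3 N. Its eye (dark block, x 13..47, y -38..-10 mm, top z 66) has a 16 mm hole that lines up with the 12 mm bolt rod only when the carriage is home.
- push_face (a point): Middle of the push bar's robot-side face on the carriage, 50 mm above the bench: carriage x -55, y -60 mm. The bar is 10 mm thick, 75 mm wide (y -98..-23), from z = 26 to z = 71 mm. There is free room on its robot side, above the base plate (top z = 12 mm).
- carriage_push (a joint): Carriage travel in m: 0 = fully out, 0.050 = home against the firm rubber stop. Starts 0 to 0.012.
- bolt: Steel barrel bolt: 12 mm rod along y with a round tip at its -y end, an 8 mm neck standing radially out of it and a 18 mm ball knob on top. Origin on the rod's axis at the foot of the neck; its z axis points along the neck, its y axis is F's y. With bolt_slide 0 the origin is at F x 30, y 105, z 50 mm.
- knob (a point): Centre of the ball knob, 18 mm across, 70 mm from the rod's axis along the neck. It can be pinched from above with the fingers closing along F's y; it then pivots between the pads as the handle turns. A push of more than about 15 N on the stop is forcing it.
- bolt_slide (a joint): How far the bolt is slid towards -y, in m: 0 = back. A spring pulls it back (about 2.5 N at 0, 6 N at 0.06, plus about 1 N friction): let go while upright it springs back. The end stop is met somewhere from 0.029 to 0.065.
- bolt_turn (a joint): Handle angle in rad: 0 = upright, growing as it turns down towards -x; 1.40 = fully down (knob then 69 mm to the -x side of the axis and 12 mm above it). Starts 0 to 0.3. It turns almost freely; down, it stays by its own weight and the spring holds the neck against the notch's side.
- cap_on_base: Bystander: loose turned steel cap, 26 mm across and high, standing on the fixture's base plate beyond the bolt.
- cap_a: Bystander: loose steel cap, 26 mm, left of the fixture.
- cap_b: Bystander: loose steel cap, 26 mm, right of the fixture.
- screwdriver: Bystander: screwdriver lying right of the fixture.
- wrench: Bystander: wrench lying left of the fixture.
- parts_bin: Bystander: blue open bin, 160 x 110 x 75 mm, at the back left.
- oil_bottle: Bystander: white bottle, 56 mm across, 150 mm high, at the back right.

How it is judged:
By the outcome, as a careful person would: the job done as asked, in the order asked, and still so for the second after the job is handed in, with the robot touching nothing.
It also fails if it takes over 51 s, if anything falls off the work surface, if the arm or the gripper's body presses on something with over 40 N, if the wrist force passes 120 N, or if a joint passes its speed limit or range.

## Working session

There is one attempt and no reset: what is moved stays moved. The work goes in short steps, Python scripts to look and compute and a tool call to move; the robot and the scene stay as the last step left them, time stands still between calls to the robot, and variables do not carry over. Pictures are saved under pics/ and viewed, at most 10 in all, crops included, and the job is handed in when it is done.

Besides the shell and the picture viewer there is one more tool, called after "Call:" by a JSON object that holds its "api" and its "payload", one argument or row to a line. jog_arm: Moves the arm, as the interface text tells. Its arguments: {"type":"object","properties":{"series":{"type":"array"}},"required":["series"]}

```bash
mkdir -p pics
cat > h.py <<'E'
import numpy as np, cv2
from bench import ctrl
from scipy.spatial.transform import Rotation as R
def rot(c):
    r=np.array(c["rotation"],float)
    return r if r.shape==(3,3) else R.from_quat(r[[1,2,3,0]]).as_matrix()
def rays(c,uv):
    uv=np.atleast_2d(uv).astype(float)
    d=(uv-[c["cx"],c["cy"]])/[c["fx"],c["fy"]]
    s=d.copy()
    for _ in range(20): s=d/(1+c["k1"]*(s**2).sum(1,keepdims=True))
    return np.c_[s,np.ones(len(s))]
def pts(c,uv):
    uv=np.atleast_2d(uv).astype(int); z=c["z_map"][uv[:,1],uv[:,0]]
    return rays(c,uv)*z[:,None]@rot(c).T+np.array(c["xyz"])
def onplane(c,uv,h):
    d=rays(c,uv)@rot(c).T; o=np.array(c["xyz"])
    return o+d*((h-o[2])/d[:,2])[:,None]
def cloud(c):
    v,u=np.mgrid[:480,:640]; uv=np.c_[u.ravel(),v.ravel()]
    return pts(c,uv).reshape(480,640,3)
def proj(c,p):
    q=(np.atleast_2d(p)-np.array(c["xyz"]))@rot(c); s=q[:,:2]/q[:,2:]
    return s*(1+c["k1"]*(s**2).sum(1,keepdims=True))*[c["fx"],c["fy"]]+[c["cx"],c["cy"]]
E
python3 - <<'E'
from h import *
import pickle
o=ctrl.get_obs(); print({k:np.round(v,3) for k,v in o.items()})
for n in("scene","side"):
    c=ctrl.camera(n); pickle.dump(c,open(n+".pkl","wb")); cv2.imwrite(f"pics/{n}0.png",c["frame"]); print(n,c["xyz"],np.round(rot(c),3),c["fx"],c["k1"])
E
```

```text
{'time_s': np.float64(0.0), 'q': array([-1.531,  0.182,  1.608, -0.   ,  1.354, -0.206]), 'dq': array([ 0.001, -0.   ,  0.001,  0.003,  0.   ,  0.001]), 'joint_efforts': array([ 2.0000e-03, -4.4486e+01, -3.5133e+01, -0.0000e+00,  9.0000e-03,
       -0.0000e+00]), 'eef_pos': array([ 0.14 , -0.557,  0.23 ]), 'eef_rot': array([-0.001,  0.992,  0.123,  0.   ]), 'wrist_force': array([-0.431,  0.379,  0.043]), 'torque': array([-0.03 , -0.012, -0.012]), 'grasp_force': np.float64(0.0), 'opening': np.float64(1.003)}
scene [ 1.41808978 -0.5735664   0.82266384] [[ 0.585  0.45  -0.675]
 [ 0.811 -0.342  0.475]
 [-0.017 -0.825 -0.565]] 579.1705942023685 0.05192447148598891
side [0.18608155 0.8917579  0.73273655] [[-0.917 -0.221  0.332]
 [-0.399  0.503 -0.767]
 [ 0.003 -0.835 -0.55 ]] 507.61473459879903 -0.09310943616706832
```

View pics/scene0.png

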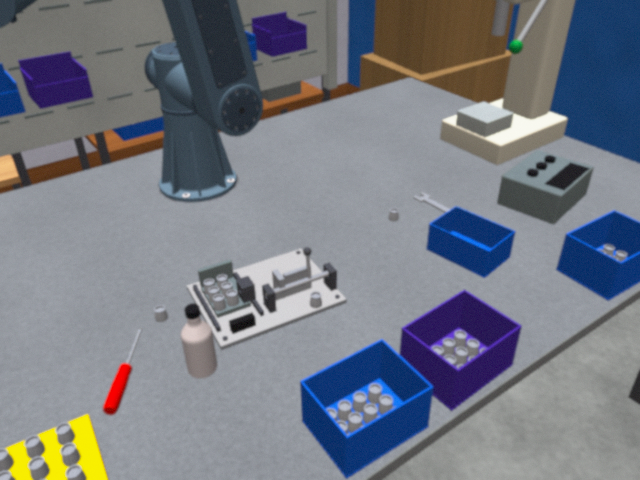

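View pics/side0.png

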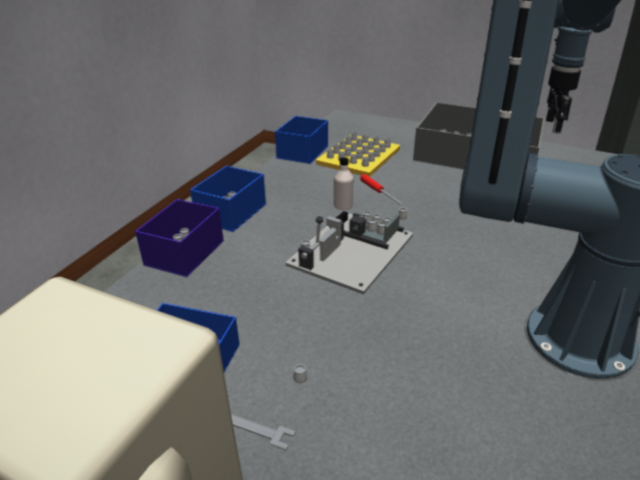

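The scene view shows the fixture around (265,295), with the knob at (307,251). In the side view it is around (350,250), with the knob at (319,219). Next I'll fit the base plate and triangulate the knob.

Run:
```python
from h import *
import pickle
C={n:pickle.load(open(n+".pkl","rb")) for n in("scene","side")}
roi={"scene":(180,350,235,350),"side":(280,425,180,300)}
for n,c in C.items():
    P=cloud(c); u0,u1,v0,v1=roi[n]
    g=c["frame"].astype(int); 
    m=np.zeros((480,640),np.uint8); m[v0:v1,u0:u1]=1
    br=(g.min(2)>165)&(m>0)
    print(n,"bright",br.sum(), "plate z med",np.median(P[br][:,2]), "gray at plate",g[300,300] )
    m2=(br*255).astype(np.uint8); m2=cv2.morphologyEx(m2,cv2.MORPH_CLOSE,np.ones((3,3)))
    k,l,s,_=cv2.connectedComponentsWithStats(m2); i=1+np.argmax(s[1:,4])
    ys,xs=np.where(l==i); q=onplane(c,np.c_[xs,ys],0.012)
    r=cv2.minAreaRect((q[:,:2]*1000).astype(np.float32)); print(s[i],r, cv2.boxPoints(r).round(1).tolist())
    t=(P[...,2]>0.105)&(P[...,2]<0.14)&(m>0)
    print("knob",t.sum(),np.median(P[t],0) if t.any() else 0, [np.where(t)[1].mean(),np.where(t)[0].mean()])
    cr=c["frame"][v0:v1,u0:u1]; cv2.imwrite(f"pics/{n}_crop.png",cv2.resize(cr,(800,int(800*(v1-v0)/(u1-u0))) if (v1-v0)/(u1-u0)<.75 else (720,600),interpolation=cv2.INTER_CUBIC))
```

```text
scene bright 4869 plate z med 0.010054029049158864 gray at plate [214 212 214]
[ 181  248  165   98 4574] ((553.427490234375, -139.4234619140625), (343.13433837890625, 216.29681396484375), 82.6648178100586) [[424.29998779296875, -295.79998779296875], [638.7999877929688, -323.3999938964844], [682.5999755859375, 16.899999618530273], [468.1000061035156, 44.5]]
knob 367 [ 0.67139853 -0.31443675  0.11609448] [np.float64(214.5558583106267), np.float64(311.149863760218)]
side bright 2633 plate z med 0.01174816088205155 gray at plate [122 121 117]
[ 313  233   98   57 2524] ((536.228271484375, -104.42184448242188), (273.4242858886719, 173.46556091308594), 82.72318267822266) [[432.8999938964844, -229.0], [604.9000244140625, -251.0], [639.5999755859375, 20.200000762939453], [467.5, 42.20000076293945]]
knob 55 [ 0.60848192 -0.02872482  0.12231845] [np.float64(318.56363636363636), np.float64(219.94545454545454)]
```

View pics/scene_crop.png

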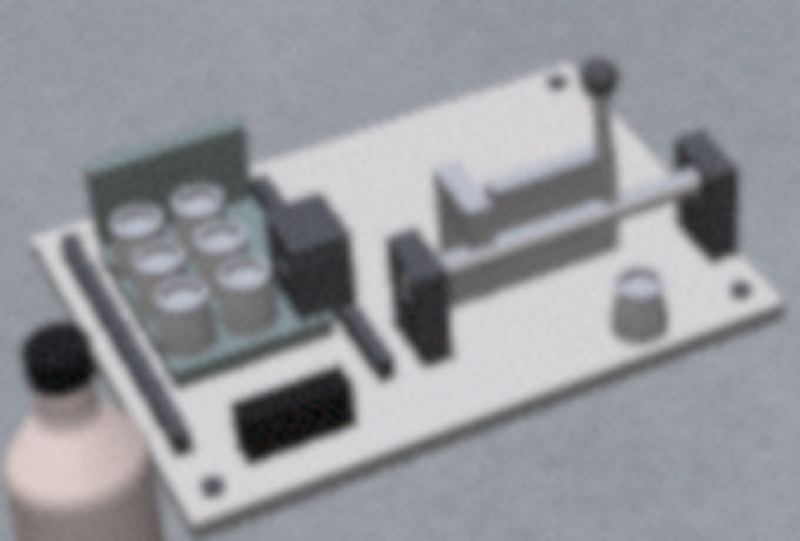

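The yaw is about -7.3°, with F's origin near (576,-137) mm. I'll move over the fixture for a closer wrist view.

Call:
{"api": "jog_arm", "payload": {
  "series": [
    [[0,0,-20,0,0,0.125,0],[0,0,-20,0,0,0.125,0],[0,0,-20,0,0,0.124,0],[18,-34.5,0,0,0,0,0],[18,-34.5,0,0,0,0,0],[18,-34.5,0,0,0,0,0],[18,-34.5,0,0,0,0,0],[18,-34.5,0,0,0,0,0],[18,-34.5,0,0,0,0,0],[18,-34.5,0,0,0,0,0]]
  ]
}}

```text
time_s: 1.1
eef_pos: [0.2963, -0.3327, 0.291]
eef_rot: [-0.0, 0.998, -0.064, -0.0]
wrist_force: [0.9, -0.2, 0.6]
opening: -0.006
grasp_force: 0.0
```

Call:
{"api": "jog_arm", "payload": {
  "series": [
    [[18,-34.5,0,0,0,0,0],[18,-34.5,0,0,0,0,0],[18,-34.5,0,0,0,0,0],[18,-34.5,0,0,0,0,0],[18,-34.5,0,0,0,0,0],[18,-34.5,0,0,0,0,0],[18,-34.5,0,0,0,0,0],[0,0,0,0,0,0,0],[0,0,0,0,0,0,0],[0,0,0,0,0,0,0]]
  ]
}}

```text
time_s: 2.1
eef_pos: [0.4512, -0.1114, 0.291]
eef_rot: [0.0, 0.998, -0.064, -0.0]
wrist_force: [0.6, -0.6, 0.4]
opening: -0.001
grasp_force: 0.0
```

Run:
```python
from h import *
import pickle
o=ctrl.get_obs(); print(o["time_s"],np.round(o["eef_pos"],4),np.round(o["eef_rot"],4),np.round(o["wrist_force"],1))
c=ctrl.camera("wrist"); pickle.dump(c,open("wrist1.pkl","wb")); cv2.imwrite("pics/wrist1.png",c["frame"])
print(np.round(c["xyz"],3),np.round(rot(c),3))
```

```text
2.1 [ 0.4512 -0.1114  0.291 ] [ 1.000e-04  9.979e-01 -6.430e-02 -4.000e-04] [ 0.6 -0.6  0.4]
[ 0.522 -0.119  0.434] [[-0.127 -0.952 -0.279]
 [-0.992  0.122  0.036]
 [-0.     0.282 -0.96 ]]
```

View pics/wrist1.png

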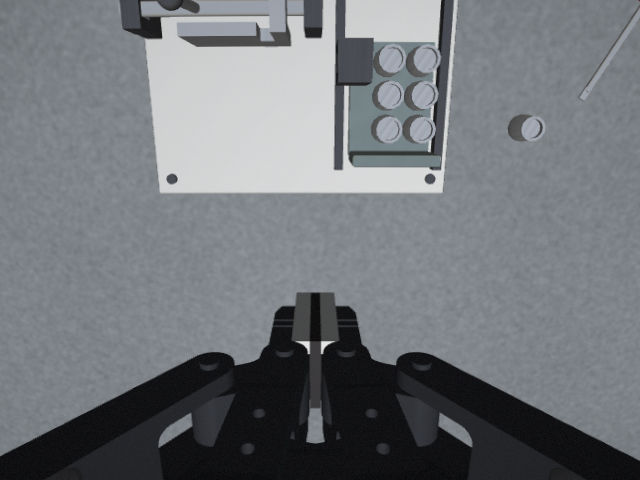

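The wrist view shows the near plate corners at (160,192) and (443,192), the push bar at (352..440,155..165), the wall top at (180..256,28), the stop block at (270..285,0..40) and the knob at (171,2).

```bash
cat >> h.py <<'E'
YAW=-0.1275
def setF(o,y):
    global O,YAW; O=np.array([*o,0.]); YAW=y
def toF(p):
    return R.from_euler("z",-YAW).apply((np.atleast_2d(p)-O))*1000
def fromF(f): return R.from_euler("z",YAW).apply(np.atleast_2d(f)/1000.)+O
E
python3 - <<'E'
from h import *
import h,pickle
c=pickle.load(open("wrist1.pkl","rb")); P=cloud(c); g=c["frame"].astype(int)
m=((g.min(2)>165)&(np.abs(P[...,2]-.012)<.008)).astype(np.uint8)
m[250:]=0
# near edge: lowest bright pixel per column; side edges per row
cols=range(175,430,3); e=np.array([[u,np.where(m[:,u])[0].max()+.5] for u in cols])
L=onplane(c,e,.012)[:,:2]; k=np.polyfit(L[:,1],L[:,0],1)
yaw=-np.arctan(k[0]); print("yaw near edge",yaw, np.std(L[:,0]-np.polyval(k,L[:,1]))*1e3)
rows=range(70,175,3)
E1=np.array([[np.where(m[v])[0].min()-.5,v] for v in rows]); E2=np.array([[np.where(m[v])[0].max()+.5,v] for v in rows])
for E in(E1,E2):
    q=onplane(c,E,.012); kk=np.polyfit(q[:,0],q[:,1],1); print("yaw side",np.arctan(kk[0]))
h.setF([0,0],yaw)
x=np.median(h.toF(np.c_[L,np.zeros(len(L))])[:,0]); yl=np.median(h.toF(onplane(c,E1,.012))[:,1]); yr=np.median(h.toF(onplane(c,E2,.012))[:,1])
print(x,yl,yr,yl-yr,"(285)")
O=R.from_euler("z",yaw).apply([x+130,(yl+yr)/2-22.5,0])/1000; print("O",O)
h.setF(O[:2],yaw); open("F.txt","w").write(repr((list(map(float,O[:2])),float(yaw))))
F=h.toF(P.reshape(-1,3)).reshape(480,640,3); F[250:]=np.nan
def box(s,mk): 
    q=F[mk]; print(s,mk.sum(),np.nanpercentile(q,[2,50,98],axis=0).round(1).tolist())
z=F[...,2];y=F[...,1];X=F[...,0]
box("bar top",(z>66)&(z<78)&(y<-15)&(X<-40))
box("eye top",(abs(z-66)<5)&(y<-5)&(y>-45)&(X>-45))
box("wall top",(abs(z-70)<4)&(y>30)&(X<20)&(X>2))
box("stop top",(abs(z-86)<6)&(y>10))
box("knob",(z>105)&(y>80))
print("stop rows/u edges", [ (v,int(np.where((abs(z[v]-86)<6)&(y[v]>10))[0].min()),int(np.where((abs(z[v]-86)<6)&(y[v]>10))[0].max())) for v in (5,15,22)])
# intensity across wall top/stop
print(g[5,250:300,1].tolist()); print(g[28,170:300,1].tolist())
for n in("scene","side"):
    d=pickle.load(open(n+".pkl","rb")); Q=h.toF(cloud(d).reshape(-1,3)).reshape(480,640,3)
    for s,mk in(("wall",(abs(Q[...,2]-70)<4)&(Q[...,0]<20)&(Q[...,0]>2)&(Q[...,1]>30)&(Q[...,1]<140)),("stop",(abs(Q[...,2]-86)<5)&(Q[...,0]>4)&(Q[...,0]<44)&(Q[...,1]>20)&(Q[...,1]<95)),("knob",(Q[...,2]>105)&(Q[...,2]<140)&(Q[...,1]>60)&(Q[...,1]<140)&(abs(Q[...,0])<60)),("bar",(Q[...,2]>60)&(Q[...,2]<76)&(Q[...,0]<-50)&(Q[...,0]>-120)&(abs(Q[...,1]+60)<45))):
        if mk.sum(): print(n,s,mk.sum(),np.percentile(Q[mk],[5,50,95],axis=0).round(1).tolist(), np.argwhere(mk).mean(0))
E
```

```text
yaw near edge -0.12795038640260345 0.03600626804970778
yaw side -0.1303280212751743
yaw side -0.12510435514657214
456.1862390233537 104.63806631941658 -178.81896601745356 283.45703233687016 (285)
O [ 0.57379063 -0.1339016   0.        ]
bar top 1117 [[-96.8, -95.7, 67.8], [-91.6, -59.2, 71.5], [-86.9, -24.1, 73.2]]
eye top 1578 [[-29.0, -37.1, 64.9], [-12.4, -23.5, 66.8], [3.9, -10.1, 68.5]]
wall top 1232 [[5.2, 33.7, 67.1], [10.0, 83.7, 70.7], [15.2, 115.7, 72.6]]
stop top 619 [[5.2, 30.3, 81.1], [16.9, 36.7, 86.8], [26.8, 102.7, 89.1]]
knob 213 [[13.6, 97.1, 119.2], [16.2, 103.4, 124.5], [18.9, 111.3, 128.2]]
stop rows/u edges [(5, 187, 285), (15, 269, 285), (22, 270, 285)]
[157, 159, 158, 158, 159, 160, 159, 159, 159, 159, 158, 158, 159, 160, 159, 158, 158, 158, 160, 161, 160, 161, 161, 161, 161, 161, 160, 162, 163, 161, 162, 160, 161, 162, 148, 97, 93, 141, 159, 159, 158, 160, 159, 159, 158, 158, 159, 158, 159, 159]
[201, 202, 201, 202, 202, 201, 197, 163, 157, 159, 159, 158, 160, 159, 158, 159, 159, 160, 160, 160, 161, 160, 160, 160, 160, 158, 161, 162, 160, 160, 161, 161, 160, 1
[... 609 characters left out ...]
.0, 33.7, 83.2], [42.8, 40.9, 85.5]] [274.82089552 277.79104478]
scene knob 65 [[23.4, 94.8, 107.0], [29.8, 100.3, 121.4], [34.5, 107.5, 125.9]] [251.73846154 306.56923077]
scene bar 196 [[-93.1, -97.1, 61.2], [-86.1, -64.7, 66.8], [-82.5, -29.7, 70.2]] [266.67857143 214.17346939]
side wall 97 [[5.5, 38.4, 66.3], [10.3, 78.7, 69.6], [16.1, 114.3, 72.2]] [233.60824742 329.26804124]
side stop 62 [[6.6, 31.4, 82.1], [23.4, 38.3, 85.1], [39.5, 44.3, 87.5]] [219.5        332.77419355]
side knob 55 [[15.7, 101.0, 107.8], [21.1, 108.9, 122.3], [27.5, 114.2, 127.7]] [219.94545455 318.56363636]
side bar 112 [[-97.4, -93.0, 61.4], [-94.4, -54.2, 69.2], [-87.0, -23.1, 72.3]] [221.30357143 391.25892857]
```

Call:
{"api": "jog_arm", "payload": {
  "series": [
    [[0,20,15,0,0,0,0],[-1,20,30,0,0,0,0],[-1,20,35,0,0,0,0],[-1,7,35,0,0,0,0],[-1,0,35,0,0,0,0],[0,0,35,0,0,0,0],[0,0,30,0,0,0,0],[0,0,20,0,0,0,0],[0,0,11,0,0,0,0],[0,0,0,0,0,0,0]]
  ]
}}

```text
time_s: 3.15
eef_pos: [0.4378, -0.177, 0.0441]
eef_rot: [-0.001, 0.998, -0.065, -0.001]
wrist_force: [-0.4, -0.1, 0.2]
opening: 0.004
grasp_force: 0.0
```

Call:
{"api": "jog_arm", "payload": {
  "series": [
    [[4,0,0,0,0,0,0],[4,0,0,0,0,0,0],[4,0,0,0,0,0,0],[3,0,0,0,0,0,0],[2,0,0,0,0,0,0],[2,0,0,0,0,0,0],[2,0,0,0,0,0,0],[2,0,0,0,0,0,0],[2,0,0,0,0,0,0],[2,0,0,0,0,0,0]]
  ]
}}

```text
time_s: 4.15
eef_pos: [0.4656, -0.1801, 0.0451]
eef_rot: [-0.0, 0.998, -0.064, -0.0]
wrist_force: [-2.6, 1.2, 1.8]
opening: 0.001
grasp_force: 1.5
```

Call:
{"api": "jog_arm", "payload": {
  "series": [
    [[3,0,0,0,0,0,0],[3,0,0,0,0,0,0],[3,0,0,0,0,0,0],[3,0,0,0,0,0,0],[3,0,0,0,0,0,0],[3,0,0,0,0,0,0],[3,0,0,0,0,0,0],[3,0,0,0,0,0,0],[2,0,0,0,0,0,0],[1,0,0,0,0,0,0]]
  ]
}}

```text
time_s: 5.15
eef_pos: [0.4928, -0.1837, 0.0452]
eef_rot: [-0.0, 0.998, -0.064, -0.0]
wrist_force: [-2.0, 1.1, -1.1]
opening: -0.003
grasp_force: 1.5
```

Call:
{"api": "jog_arm", "payload": {
  "series": [
    [[1,0,0,0,0,0,0],[1,0,0,0,0,0,0],[1,0,0,0,0,0,0],[1,0,0,0,0,0,0],[1,0,0,0,0,0,0],[0,0,0,0,0,0,0],[0,0,0,0,0,0,0],[0,0,0,0,0,0,0],[0,0,0,0,0,0,0],[0,0,0,0,0,0,0]]
  ]
}}

```text
time_s: 6.15
eef_pos: [0.4978, -0.1845, 0.0454]
eef_rot: [0.0, 0.998, -0.064, 0.0]
wrist_force: [-2.3, -0.7, -0.5]
opening: -0.001
grasp_force: 1.0
```

Call:
{"api": "jog_arm", "payload": {
  "series": [
    [[0.5,0,0,0,0,0,0],[0.5,0,0,0,0,0,0],[0.5,0,0,0,0,0,0],[0.5,0,0,0,0,0,0],[0.5,0,0,0,0,0,0],[0,0,0,0,0,0,0],[0,0,0,0,0,0,0],[0,0,0,0,0,0,0],[0,0,0,0,0,0,0],[0,0,0,0,0,0,0]]
  ]
}}

```text
time_s: 7.15
eef_pos: [0.5003, -0.1849, 0.0454]
eef_rot: [0.0, 0.998, -0.064, 0.0]
wrist_force: [-2.5, -1.2, 0.3]
opening: -0.005
grasp_force: 0.8
```

Call:
{"api": "jog_arm", "payload": {
  "series": [
    [[0.5,0,0,0,0,0,0],[0.5,0,0,0,0,0,0],[0.5,0,0,0,0,0,0],[0,0,0,0,0,0,0],[0,0,0,0,0,0,0],[0,0,0,0,0,0,0],[0,0,0,0,0,0,0],[0,0,0,0,0,0,0],[0,0,0,0,0,0,0],[0,0,0,0,0,0,0]]
  ]
}}

```text
time_s: 8.15
eef_pos: [0.5003, -0.1847, 0.0451]
eef_rot: [-0.0, 0.998, -0.064, -0.001]
wrist_force: [-7.8, 1.0, 4.3]
opening: -0.0
grasp_force: 3.8
```

Call:
{"api": "jog_arm", "payload": {
  "series": [
    [[0.5,0,0,0,0,0,0],[0.5,0,0,0,0,0,0],[0.5,0,0,0,0,0,0],[0,0,0,0,0,0,0],[0,0,0,0,0,0,0],[0,0,0,0,0,0,0],[0,0,0,0,0,0,0],[0,0,0,0,0,0,0],[0,0,0,0,0,0,0],[0,0,0,0,0,0,0]]
  ]
}}

```text
time_s: 9.15
eef_pos: [0.5003, -0.1846, 0.045]
eef_rot: [-0.001, 0.998, -0.064, -0.003]
wrist_force: [-15.2, 0.4, 9.6]
opening: 0.003
grasp_force: 7.0
```

The stop is firm and the carriage is home: the force rose and the tool did not move. I'll back off and go look at the knob.

Call:
{"api": "jog_arm", "payload": {
  "series": [
    [[-8,0,0,0,0,0,0],[-10,0,0,0,0,0,0],[0,0,-30,0,0,0,0],[0,0,-40,0,0,0,0],[0,0,-40,0,0,0,40],[0,-30,-35,0,0,0,40],[0,-45,0,0,0,0,40],[0,-45,0,0,0,0,40],[0,-44,0,0,0,0,40],[0,0,0,0,0,0,40]]
  ]
}}

```text
time_s: 10.15
eef_pos: [0.506, -0.0155, 0.1904]
eef_rot: [-0.001, 0.998, -0.061, 0.001]
wrist_force: [-0.6, -0.2, 0.3]
opening: 0.47
grasp_force: 0.0
```

Run:
```python
from h import *
import h,pickle
O,y=eval(open("F.txt").read()); h.setF(O,y)
c=ctrl.camera("wrist"); pickle.dump(c,open("wrist2.pkl","wb")); cv2.imwrite("pics/wrist2.png",c["frame"])
o=ctrl.get_obs(); print(np.round(o["eef_pos"],4),h.toF(o["eef_pos"]).round(1),o["opening"])
F=h.toF(cloud(c).reshape(-1,3)).reshape(480,640,3); z=F[...,2];Y=F[...,1];X=F[...,0]
def box(s,mk):
    if mk.sum(): print(s,mk.sum(),np.percentile(F[mk],[2,50,98],axis=0).round(1).tolist(),np.argwhere(mk).mean(0).round(1))
box("stop",(abs(z-86)<5)&(X>0)&(X<44)&(Y>15)&(Y<80))
box("wall",(abs(z-70)<4)&(X>0)&(X<20)&(Y>25)&(Y<130))
k=(z>105)&(z<140)&(abs(Y-105)<20)&(X>-15)&(X<50); box("knob",k)
(u,v),r=cv2.minEnclosingCircle(np.argwhere(k)[:,::-1].astype(np.float32)); print("knob px",u,v,r,"at z120",h.toF(onplane(c,[[u,v]],.1195)).round(1))
box("eye",(abs(z-66)<5)&(X>5)&(X<55)&(Y>-45)&(Y<-5))
print("proj knob guess",proj(c,h.fromF([17,105,119])))
```

```text
[ 0.5061 -0.0177  0.1903] [[-82.  106.6 190.3]] 0.469560991673138
stop 1808 [[6.1, 30.7, 82.0], [24.0, 37.2, 86.7], [40.7, 42.8, 88.2]] [ 47.  452.8]
wall 2147 [[5.5, 42.1, 68.4], [10.5, 83.9, 70.8], [15.6, 115.2, 72.4]] [ 74.9 363.2]
knob 1292 [[14.2, 97.2, 121.0], [21.5, 105.3, 127.0], [29.6, 113.0, 130.0]] [ 37.5 328.2]
knob px 328.5 37.5 20.988191604614258 at z120 [[ 22.7 104.9 119.5]]
eye 3179 [[12.9, -37.1, 62.7], [29.7, -22.6, 66.7], [45.7, -9.8, 68.3]] [ 43.3 545. ]
proj knob guess [[328.10089196  50.918968  ]]
```

View pics/wrist2.png

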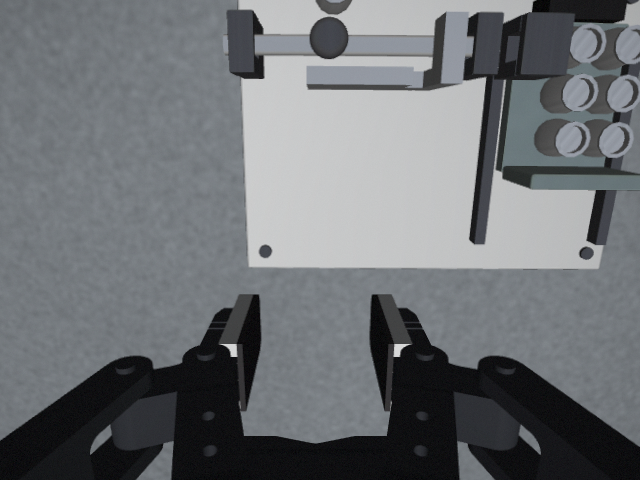

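The wrist view shows the carriage home, with the eye lined up at x 13..46. The knob is at (328,37), i.e. F (22.7,105,120), and the stop face is at about y 42.8. I'll grasp the knob.

Call:
{"api": "jog_arm", "payload": {
  "series": [
    [[30,0.6,0,0,0,0,40],[40,1,0,0,0,0,40],[34.5,0,0,0,0,0,40],[0,0,25,0,0,0,40],[0,0,25,0,0,0,40],[0,0,20,0,0,0,40],[0,0,12,0,0,0,40],[0,0,7,0,0,0,40],[0,0,0,0,0,0,40],[0,0,0,0,0,0,40]]
  ]
}}

```text
time_s: 11.2
eef_pos: [0.6103, -0.0356, 0.1023]
eef_rot: [0.0, 0.998, -0.064, 0.001]
wrist_force: [0.6, -0.2, 0.3]
opening: 0.472
grasp_force: 0.0
```

Call:
{"api": "jog_arm", "payload": {
  "series": [
    [[0,0,0,0,0,0,30],[0,0,0,0,0,0,22],[0,0,0,0,0,0,15],[0,0,0,0,0,0,10],[0,0,0,0,0,0,10],[0,0,0,0,0,0,10],[0,0,0,0,0,0,10],[0,0,0,0,0,0,10],[0,0,0,0,0,0,10],[0,0,0,0,0,0,10]]
  ]
}}

```text
time_s: 12.2
eef_pos: [0.6104, -0.0349, 0.1024]
eef_rot: [-0.0, 0.998, -0.064, 0.001]
wrist_force: [-0.3, 2.2, 5.4]
opening: 0.168
grasp_force: 58.4
```

```bash
cat > st.py <<'E'
from h import *
import h
O,y=eval(open("F.txt").read()); h.setF(O,y)
o=ctrl.get_obs(); r=R.from_euler("z",-y)
print(round(o["time_s"],2),"F",h.toF(o["eef_pos"]).round(1),"force F",r.apply(o["wrist_force"]).round(1),"op",round(o["opening"]*85.4,1),"gf",round(o["grasp_force"],1))
E
python3 st.py
```

```text
12.2 F [[ 23.6 102.9 102.4]] force F [-0.6  2.2  5.4] op 14.4 gf 58.4
```

Run:
```python
from h import *
c=ctrl.camera("wrist"); cv2.imwrite("pics/w3.png",cv2.resize(c["frame"][200:440,160:480],(800,600)))
```

```text
(no output)
```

View pics/w3.png

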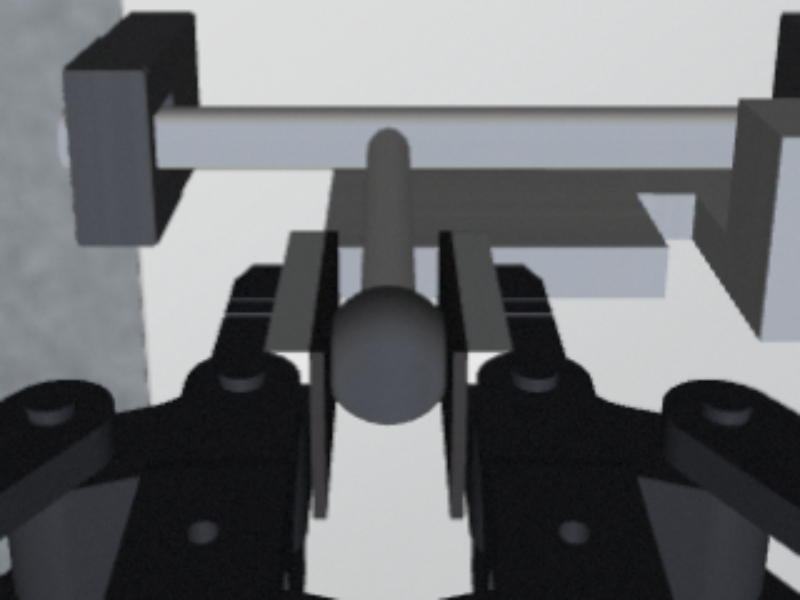

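The ball is well held between the pads at about (388,355). The notch shows at (665,215), next to the stop. Now sliding.

Call:
{"api": "jog_arm", "payload": {
  "series": [
    [[0,2,0,0,0,0,10],[0,4,0,0,0,0,10],[0,5,0,0,0,0,10],[0,5,0,0,0,0,10],[0,5,0,0,0,0,10],[0,5,0,0,0,0,10],[0,5,0,0,0,0,10],[0,5,0,0,0,0,10],[0,5,0,0,0,0,10],[0,3,0,0,0,0,10]]
  ]
}}

```text
time_s: 13.25
eef_pos: [0.6048, -0.0778, 0.1025]
eef_rot: [-0.001, 0.998, -0.064, 0.001]
wrist_force: [0.7, 6.4, 7.1]
opening: 0.171
grasp_force: 58.5
```

```bash
python3 st.py
```

```text
13.25 F [[ 23.6  59.6 102.5]] force F [-0.2  6.4  7.1] op 14.6 gf 58.5
```

Call:
{"api": "jog_arm", "payload": {
  "series": [
    [[0,1,0,0,0,0,10],[0,1,0,0,0,0,10],[0,1,0,0,0,0,10],[0,1,0,0,0,0,10],[0,1,0,0,0,0,10],[0,1,0,0,0,0,10],[0,1,0,0,0,0,10],[0,1,0,0,0,0,10],[0,0,0,0,0,0,10],[0,0,0,0,0,0,10]]
  ]
}}

```text
time_s: 14.25
eef_pos: [0.6038, -0.0854, 0.1025]
eef_rot: [-0.001, 0.998, -0.064, 0.001]
wrist_force: [-0.1, 6.1, 6.1]
opening: 0.171
grasp_force: 58.5
```

```bash
python3 st.py
```

```text
14.25 F [[ 23.6  51.9 102.5]] force F [-0.8  6.   6.1] op 14.6 gf 58.5
```

Call:
{"api": "jog_arm", "payload": {
  "series": [
    [[0,0.5,0,0,0,0,10],[0,0.5,0,0,0,0,10],[0,0.5,0,0,0,0,10],[0,0.5,0,0,0,0,10],[0,0.5,0,0,0,0,10],[0,0.5,0,0,0,0,10],[0,0.5,0,0,0,0,10],[0,0,0,0,0,0,10],[0,0,0,0,0,0,10],[0,0,0,0,0,0,10]]
  ]
}}

```text
time_s: 15.25
eef_pos: [0.6034, -0.0887, 0.1024]
eef_rot: [-0.001, 0.998, -0.064, 0.001]
wrist_force: [0.2, 6.0, 7.4]
opening: 0.172
grasp_force: 58.5
```

```bash
python3 st.py
```

```text
15.25 F [[ 23.6  48.6 102.4]] force F [-0.5  5.9  7.4] op 14.7 gf 58.5
```

Call:
{"api": "jog_arm", "payload": {
  "series": [
    [[0,0.5,0,0,0,0,10],[0,0.5,0,0,0,0,10],[0,0.5,0,0,0,0,10],[0,0.5,0,0,0,0,10],[0,0,0,0,0,0,10],[0,0,0,0,0,0,10],[0,0,0,0,0,0,10],[0,0,0,0,0,0,10],[0,0,0,0,0,0,10],[0,0,0,0,0,0,10]]
  ]
}}

```text
time_s: 16.25
eef_pos: [0.6031, -0.0907, 0.1024]
eef_rot: [-0.001, 0.998, -0.064, 0.001]
wrist_force: [0.6, 6.5, 6.6]
opening: 0.168
grasp_force: 58.5
```

```bash
python3 st.py
```

```text
16.25 F [[ 23.6  46.6 102.4]] force F [-0.2  6.5  6.6] op 14.4 gf 58.5
```

Call:
{"api": "jog_arm", "payload": {
  "series": [
    [[0,0.4,0,0,0,0,10],[0,0.4,0,0,0,0,10],[0,0.4,0,0,0,0,10],[0,0,0,0,0,0,10],[0,0,0,0,0,0,10],[0,0,0,0,0,0,10],[0,0,0,0,0,0,10],[0,0,0,0,0,0,10],[0,0,0,0,0,0,10],[0,0,0,0,0,0,10]]
  ]
}}

```text
time_s: 17.25
eef_pos: [0.603, -0.0918, 0.1024]
eef_rot: [-0.001, 0.998, -0.064, 0.001]
wrist_force: [0.3, 7.3, 6.4]
opening: 0.168
grasp_force: 58.5
```

```bash
python3 st.py
```

```text
17.25 F [[ 23.6  45.5 102.4]] force F [-0.7  7.3  6.4] op 14.4 gf 58.5
```

Call:
{"api": "jog_arm", "payload": {
  "series": [
    [[0,0.4,0,0,0,0,10],[0,0.4,0,0,0,0,10],[0,0,0,0,0,0,10],[0,0,0,0,0,0,10],[0,0,0,0,0,0,10],[0,0,0,0,0,0,10],[0,0,0,0,0,0,10],[0,0,0,0,0,0,10],[0,0,0,0,0,0,10],[0,0,0,0,0,0,10]]
  ]
}}

```text
time_s: 18.25
eef_pos: [0.6029, -0.0926, 0.1025]
eef_rot: [-0.001, 0.998, -0.064, 0.001]
wrist_force: [-0.1, 7.5, 6.6]
opening: 0.171
grasp_force: 58.5
```

```bash
python3 st.py
```

```text
18.25 F [[ 23.6  44.7 102.5]] force F [-1.   7.5  6.6] op 14.6 gf 58.5
```

Call:
{"api": "jog_arm", "payload": {
  "series": [
    [[0,0.4,0,0,0,0,10],[0,0.4,0,0,0,0,10],[0,0.4,0,0,0,0,10],[0,0,0,0,0,0,10],[0,0,0,0,0,0,10],[0,0,0,0,0,0,10],[0,0,0,0,0,0,10],[0,0,0,0,0,0,10],[0,0,0,0,0,0,10],[0,0,0,0,0,0,10]]
  ]
}}

```text
time_s: 19.25
eef_pos: [0.6028, -0.0928, 0.1024]
eef_rot: [-0.002, 0.998, -0.064, 0.001]
wrist_force: [1.3, 10.2, 7.4]
opening: 0.171
grasp_force: 58.7
```

```bash
python3 st.py
```

```text
19.25 F [[ 23.5  44.5 102.4]] force F [-0.  10.2  7.4] op 14.6 gf 58.7
```

The end stop is felt at TCP y 44.5, with force up to 10 N. I'll back off 2 mm and start the turn.

Call:
{"api": "jog_arm", "payload": {
  "series": [
    [[0,-1,0,0,0,0,10],[0,-1,0,0,0,0,10],[0,-1,0,0,0,0,10],[0,0,0,0,0,0,10],[-6.5,0,0.9,0,0,0,10],[-6.4,0,1.5,0,0,0,10],[-6.2,0,2.1,0,0,0,10],[-6,0,2.7,0,0,0,10],[0,0,0,0,0,0,10],[0,0,0,0,0,0,10]]
  ]
}}

```text
time_s: 20.25
eef_pos: [0.5783, -0.0879, 0.096]
eef_rot: [-0.001, 0.998, -0.064, 0.001]
wrist_force: [-3.3, 6.4, 10.9]
opening: 0.169
grasp_force: 61.3
```

```bash
python3 st.py
```

```text
20.25 F [[-1.3 46.2 96. ]] force F [-4.1  5.9 10.9] op 14.4 gf 61.3
```

Call:
{"api": "jog_arm", "payload": {
  "series": [
    [[-5.7,0,2.6,0,0,0,10],[-5.4,0,3.7,0,0,0,10],[-5,0,4.2,0,0,0,10],[0,0,0,0,0,0,10],[0,0,0,0,0,0,10],[0,0,0,0,0,0,10],[0,0,0,0,0,0,10],[0,0,0,0,0,0,10],[0,0,0,0,0,0,10],[0,0,0,0,0,0,10]]
  ]
}}

```text
time_s: 21.25
eef_pos: [0.5606, -0.0856, 0.0842]
eef_rot: [-0.001, 0.998, -0.064, -0.001]
wrist_force: [-6.4, 5.9, 10.0]
opening: 0.156
grasp_force: 58.5
```

```bash
python3 st.py
```

```text
21.25 F [[-19.3  46.2  84.2]] force F [-7.1  5.1 10. ] op 13.4 gf 58.5
```

Call:
{"api": "jog_arm", "payload": {
  "series": [
    [[-5.3,0,4.2,0,0,0,10],[-4.9,0,4.9,0,0,0,10],[-3.6,0,5.4,0,0,0,10],[-3.1,0,5.7,0,0,0,10],[0,0,0,0,0,0,10],[0,0,0,0,0,0,10],[0,0,0,0,0,0,10],[0,0,0,0,0,0,10],[0,0,0,0,0,0,10],[0,0,0,0,0,0,10]]
  ]
}}

```text
time_s: 22.25
eef_pos: [0.5448, -0.0849, 0.0635]
eef_rot: [0.0, 0.998, -0.064, 0.0]
wrist_force: [-0.5, -0.2, -0.0]
opening: 0.122
grasp_force: 0.0
```

```bash
python3 st.py
```

```text
22.25 F [[-35.   44.9  63.5]] force F [-0.5 -0.3 -0. ] op 10.4 gf 0.0
```

The pads slipped off the ball. I'll look before doing anything.

Run:
```python
from h import *
c=ctrl.camera("wrist"); a=cv2.resize(c["frame"][140:440,120:520],(640,480)); cv2.imwrite("pics/w4.png",a)
```

```text
(no output)
```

View pics/w4.png

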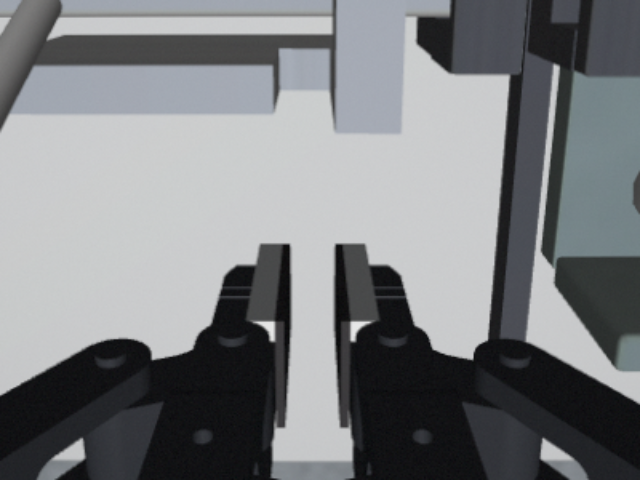

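The handle sprang back upright. The notch at (305,70) lines up with the fingers, so the approach was right and the grasp was off-centre. I'll compute where the ball sat in the tool frame during the first grasp.

Run:
```python
from h import *
import h
O,y=eval(open("F.txt").read()); h.setF(O,y)
o=ctrl.get_obs(); c=ctrl.camera("wrist")
q=np.array(o["eef_rot"]); Rt=R.from_quat(q[[1,2,3,0]]).as_matrix(); p=np.array(o["eef_pos"])
def T(x): return (x-p)@Rt*1000
u,v=160+388*.4,200+355*.4; d=c["fx"]*9/(57*.4)
w=(rays(c,[[u,v]])*d/1000)@rot(c).T+np.array(c["xyz"]); 
ray=rays(c,[[u,v]])@rot(c).T@Rt
print("fx",c["fx"],"ball in tool by size",T(w).round(1))
w2=(rays(c,[[u,v]]))@rot(c).T
for s in np.linspace(.9,1.15,6): print((T((w2*d/1000*s)+np.array(c["xyz"]))).round(1))
for z in(0,-10,-19,-30): print(z,[proj(c,p+Rt@np.array([x,0,z])/1000).round(0).tolist() for x in(-11,0,11)])
t=T(cloud(c).reshape(-1,3)); m=(abs(t[:,1])<25)&(t[:,2]>-60)&(t[:,2]<5)&(abs(t[:,0])<20); print("finger pts x,y,z pct",np.percentile(t[m],[1,5,50,95,99],axis=0).round(1).tolist())
for n,cc in(("wrist",c),("scene",ctrl.camera("scene")),("side",ctrl.camera("side"))):
    Q=h.toF(cloud(cc).reshape(-1,3)); k=(Q[:,2]>90)&(Q[:,2]<140)&(abs(Q[:,1]-105)<25)&(abs(Q[:,0]-15)<40)
    if k.sum(): print(n,"knob now",k.sum(),np.percentile(Q[k],[3,50,97],axis=0).round(1).tolist())
    k=(abs(Q[:,2]-66)<4)&(abs(Q[:,0]-30)<40)&(Q[:,1]<-8)&(Q[:,1]>-40)
    if k.sum(): print(n,"eye",k.sum(),np.percentile(Q[k],[3,50,97],axis=0).round(1).tolist())
```

```text
fx 427.277087008248 ball in tool by size [[-15.8  -1.4   6.9]]
[[-7.1 -1.4 -8.2]]
[[-11.4  -1.4  -0.6]]
[[-15.8  -1.4   6.9]]
[[-20.1  -1.4  14.4]]
[[-24.5  -1.4  21.9]]
[[-28.8  -1.4  29.4]]
0 [[[319.0, 340.0]], [[319.0, 314.0]], [[319.0, 286.0]]]
-10 [[[319.0, 354.0]], [[319.0, 327.0]], [[319.0, 297.0]]]
-19 [[[319.0, 369.0]], [[320.0, 340.0]], [[320.0, 309.0]]]
-30 [[[320.0, 389.0]], [[320.0, 358.0]], [[320.0, 326.0]]]
finger pts x,y,z pct [[-9.9, -24.1, -58.9], [-6.1, -19.2, -57.1], [10.6, 3.8, -44.5], [12.3, 23.4, -11.1], [13.3, 24.7, -6.3]]
wrist knob now 11293 [[-24.2, 81.3, 93.8], [-3.6, 98.6, 120.5], [10.8, 108.3, 138.9]]
wrist eye 9626 [[13.7, -36.7, 64.3], [30.3, -22.9, 66.7], [45.5, -10.1, 68.0]]
scene knob now 145 [[-24.2, 81.4, 92.7], [0.8, 98.0, 115.6], [13.1, 108.8, 139.0]]
scene eye 147 [[16.6, -38.8, 62.2], [34.1, -25.9, 64.1], [49.3, -12.9, 66.8]]
side knob now 73 [[-24.4, 87.8, 92.3], [-2.8, 107.8, 114.1], [9.9, 113.5, 130.0]]
side eye 3 [[15.0, -25.8, 62.2], [45.5, -12.0, 63.3], [46.2, -10.8, 65.3]]
```

Call:
{"api": "jog_arm", "payload": {
  "series": [
    [[0,0,-30,0,0,0,30],[0,0,-40,0,0,0,40],[-10,-20,-40,0,0,0,40],[-20,-25,-16,0,0,0,40],[-17,-17,0,0,0,0,40],[0,0,0,0,0,0,40],[0,0,0,0,0,0,40],[0,0,0,0,0,0,40],[0,0,0,0,0,0,40],[0,0,0,0,0,0,40]]
  ]
}}

```text
time_s: 23.45
eef_pos: [0.5061, -0.018, 0.189]
eef_rot: [-0.0, 0.998, -0.065, -0.0]
wrist_force: [0.1, -0.4, 0.3]
opening: 0.466
grasp_force: 0.0
```

```bash
python3 st.py
python3 - <<'E'
from h import *
import h,pickle
O,y=eval(open("F.txt").read()); h.setF(O,y)
c=ctrl.camera("wrist"); cv2.imwrite("pics/w5.png",c["frame"])
F=h.toF(cloud(c).reshape(-1,3)).reshape(480,640,3); z=F[...,2];Y=F[...,1];X=F[...,0]; v,u=np.mgrid[:480,:640]
k=(z>105)&(z<140)&(abs(Y-105)<20)&(X>-20)&(X<50)&(v<200)
(a,b),r=cv2.minEnclosingCircle(np.argwhere(k)[:,::-1].astype(np.float32)); print("knob px",a,b,r,h.toF(onplane(c,[[a,b]],.1195)).round(1),"top z",np.percentile(z[k],97))
# rod axis x and wall/notch/stop extents, plane-cast from colour edges
k=(abs(z-60)<6)&(X>15)&(X<45)&(Y>60)&(Y<145)&(v<200); 
t=F[k]; yy=t[(t[:,1]>115)]; print("rod x",np.percentile(yy[:,0],[2,50,98]).round(1),"ztop",np.percentile(yy[:,2],95).round(1))
for lo in(7,9,11,13):
    m=(abs(z-70)<5)&(X>lo)&(X<lo+2)&(Y>35)&(Y<130)&(v<200); s=np.sort(F[m][:,1]); g=np.diff(s); i=g.argmax() if len(g) else 0; print("wall x",lo,s[[0,-1]].round(1),"gap",s[i].round(1),s[i+1].round(1))
m=(abs(z-86)<4)&(X>8)&(X<40)&(Y>15)&(Y<70)&(v<200); print("stop y",np.percentile(F[m][:,1],[1,50,99]).round(1))
E
```

```text
23.45 F [[-82.  106.3 189. ]] force F [ 0.1 -0.3  0.3] op 39.8 gf 0.0
knob px 320.5 94.2631607055664 19.269742965698242 [[ -2.2 105.2 119.5]] top z 122.54727112090988
rod x [24.6 29.  34.2] ztop 57.7
wall x 7 [ 41.9 116.5] gap 42.4 54.6
wall x 9 [ 41.9 116.5] gap 42.6 54.7
wall x 11 [ 41.9 116.5] gap 42.5 54.6
wall x 13 [ 42.  116.5] gap 42.5 54.2
stop y [30.6 37.1 42.8]
```

View pics/w5.png

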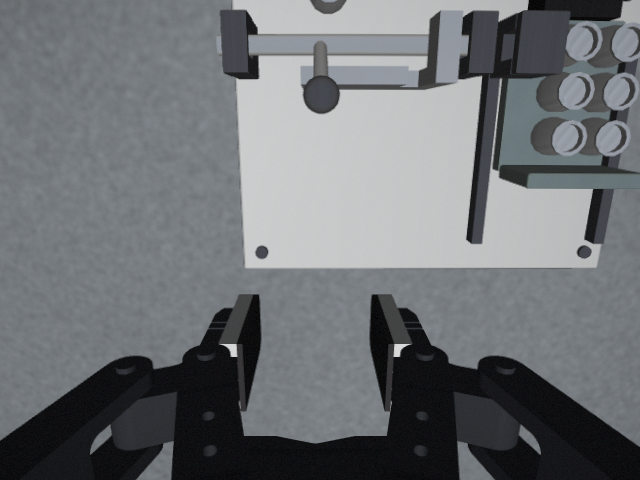

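The knob now rests at 0.45 rad against the wall, at pixel (320,94), i.e. F (-1.9,105,113). The carriage is still home and the notch spans y 42.5..54.5. I'll regrasp there.

Call:
{"api": "jog_arm", "payload": {
  "series": [
    [[30,0.2,0,0,0,0,40],[30,1,0,0,0,0,40],[20,0,0,0,0,0,40],[0,0,25,0,0,0,40],[0,0,30,0,0,0,40],[0,0,25,0,0,0,40],[0,0,16,0,0,0,35],[0,0,0,0,0,0,30],[0,0,0,0,0,0,24],[0,0,0,0,0,0,18]]
  ]
}}

```text
time_s: 24.5
eef_pos: [0.5864, -0.0307, 0.095]
eef_rot: [0.002, 0.998, -0.064, 0.001]
wrist_force: [0.1, -6.7, -3.4]
opening: 0.207
grasp_force: 3.0
```

Call:
{"api": "jog_arm", "payload": {
  "series": [
    [[0,0,0,0,0,0,10],[0,0,0,0,0,0,10],[0,0,0,0,0,0,10],[0,0,0,0,0,0,10],[3,0,-1.2,0,0,0,10],[3,0,-1.1,0,0,0,10],[3,0,-1,0,0,0,10],[0,0,0,0,0,0,10],[0,0,0,0,0,0,10],[0,0,0,0,0,0,10]]
  ]
}}

```text
time_s: 25.5
eef_pos: [0.5942, -0.0321, 0.0984]
eef_rot: [0.002, 0.998, -0.064, 0.0]
wrist_force: [-3.7, -7.2, 1.7]
opening: 0.169
grasp_force: 58.7
```

```bash
python3 st.py
```

```text
25.5 F [[  7.2 103.6  98.4]] force F [-2.7 -7.6  1.7] op 14.5 gf 58.7
```

Call:
{"api": "jog_arm", "payload": {
  "series": [
    [[0,3,0,0,0,0,10],[0,6,0,0,0,0,10],[0,6,0,0,0,0,10],[0,6,0,0,0,0,10],[0,6,0,0,0,0,10],[0,6,0,0,0,0,10],[0,6,0,0,0,0,10],[0,6,0,0,0,0,10],[0,6,0,0,0,0,10],[0,4,0,0,0,0,10]]
  ]
}}

```text
time_s: 26.5
eef_pos: [0.5871, -0.0832, 0.0982]
eef_rot: [-0.001, 0.998, -0.064, 0.0]
wrist_force: [-4.0, 8.1, 3.6]
opening: 0.167
grasp_force: 59.2
```

Call:
{"api": "jog_arm", "payload": {
  "series": [
    [[0,1,0,0,0,0,10],[0,1,0,0,0,0,10],[0,0.5,0,0,0,0,10],[0,0.5,0,0,0,0,10],[0,0.5,0,0,0,0,10],[0,0.5,0,0,0,0,10],[0,0.5,0,0,0,0,10],[0,0.5,0,0,0,0,10],[0,0,0,0,0,0,10],[0,0,0,0,0,0,10]]
  ]
}}

```text
time_s: 27.5
eef_pos: [0.5866, -0.0877, 0.0981]
eef_rot: [-0.001, 0.998, -0.064, 0.0]
wrist_force: [-3.2, 6.7, 4.8]
opening: 0.169
grasp_force: 59.2
```

```bash
python3 st.py
```

```text
27.5 F [[ 6.8 47.4 98.1]] force F [-4.1  6.3  4.8] op 14.4 gf 59.2
```

Call:
{"api": "jog_arm", "payload": {
  "series": [
    [[0,0.5,0,0,0,0,10],[0,0.5,0,0,0,0,10],[0,0.5,0,0,0,0,10],[0,0.5,0,0,0,0,10],[0,0.5,0,0,0,0,10],[0,0.5,0,0,0,0,10],[0,0,0,0,0,0,10],[0,0,0,0,0,0,10],[0,0,0,0,0,0,10],[0,0,0,0,0,0,10]]
  ]
}}

```text
time_s: 28.5
eef_pos: [0.5862, -0.0905, 0.0981]
eef_rot: [-0.001, 0.998, -0.064, 0.0]
wrist_force: [-3.2, 7.5, 4.0]
opening: 0.17
grasp_force: 59.3
```

```bash
python3 st.py
```

```text
28.5 F [[ 6.7 44.6 98.1]] force F [-4.1  7.   4. ] op 14.5 gf 59.3
```

Call:
{"api": "jog_arm", "payload": {
  "series": [
    [[0,-1,0,0,0,0,10],[0,-1,0,0,0,0,10],[0,0,0,0,0,0,10],[-2.5,0,0.9,0,0,0,10],[-2.5,0,1,0,0,0,10],[-3.1,0,1.5,0,0,0,10],[-3.2,0,1.6,0,0,0,10],[-3,0,1.8,0,0,0,10],[-3,0,1.8,0,0,0,10],[0,0,0,0,0,0,10]]
  ]
}}

```text
time_s: 29.5
eef_pos: [0.5708, -0.087, 0.0903]
eef_rot: [-0.001, 0.998, -0.064, 0.002]
wrist_force: [0.7, 7.7, 5.5]
opening: 0.17
grasp_force: 59.3
```

```bash
python3 st.py
python3 - <<'E'
from h import *
c=ctrl.camera("wrist"); cv2.imwrite("pics/w6.png",cv2.resize(c["frame"][180:420,160:480],(640,480)))
E
```

```text
29.5 F [[-8.9 46.1 90.3]] force F [-0.3  7.7  5.5] op 14.5 gf 59.3
```

View pics/w6.png

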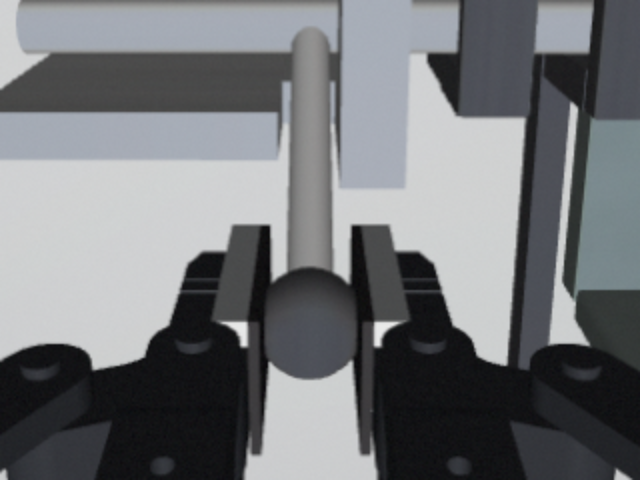

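The neck is in the notch: it shows at (310,130), between the wall end at 280 and the stop at 340. The ball is centred in the pads, so I'll continue the turn.

Call:
{"api": "jog_arm", "payload": {
  "series": [
    [[-4.5,0,3.1,0,0,0,10],[-4.3,0,3.5,0,0,0,10],[-4,0,3.9,0,0,0,10],[-3.7,0,4.2,0,0,0,10],[0,0,0,0,0,0,10],[0,0,0,0,0,0,10],[0,0,0,0,0,0,10],[0,0,0,0,0,0,10],[0,0,0,0,0,0,10],[0,0,0,0,0,0,10]]
  ]
}}

```text
time_s: 30.55
eef_pos: [0.5531, -0.0847, 0.0753]
eef_rot: [-0.001, 0.998, -0.064, 0.0]
wrist_force: [-6.6, 7.0, 9.2]
opening: 0.167
grasp_force: 64.2
```

```bash
python3 st.py
```

```text
30.55 F [[-26.8  46.1  75.3]] force F [-7.4  6.1  9.2] op 14.3 gf 64.2
```

Call:
{"api": "jog_arm", "payload": {
  "series": [
    [[-2.5,0,1,0,0,0,10],[-1.5,0,2.3,0,0,0,10],[-1.6,0,2.3,0,0,0,10],[0,0,0,0,0,0,10],[0,0,0,0,0,0,10],[0,0,0,0,0,0,10],[0,0,0,0,0,0,10],[0,0,0,0,0,0,10],[0,0,0,0,0,0,10],[0,0,0,0,0,0,10]]
  ]
}}

```text
time_s: 31.55
eef_pos: [0.546, -0.0837, 0.069]
eef_rot: [-0.001, 0.998, -0.064, -0.001]
wrist_force: [-9.2, 6.8, 9.5]
opening: 0.157
grasp_force: 63.2
```

```bash
python3 st.py
```

```text
31.55 F [[-34.   46.2  69. ]] force F [-10.    5.6   9.5] op 13.4 gf 63.2
```

Run:
```python
from h import *
c=ctrl.camera("wrist"); cv2.imwrite("pics/w7.png",cv2.resize(c["frame"][180:420,160:480],(640,480)))
```

```text
(no output)
```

View pics/w7.png

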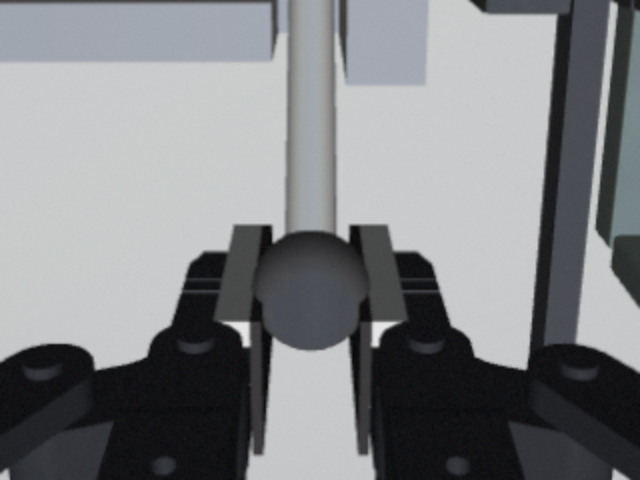

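The ball (310,290) has crept to the front edge of the pads, but the neck is deep in the notch. I'll ease the grip open gradually with a slight downward bias, so it isn't flicked out.

Call:
{"api": "jog_arm", "payload": {
  "series": [
    [[0,0,1,0,0,0,13],[0,0,1,0,0,0,14],[0,0,1,0,0,0,15],[0,0,1,0,0,0,16],[0,0,1,0,0,0,17],[0,0,1,0,0,0,18],[0,0,1,0,0,0,19],[0,0,0,0,0,0,20],[0,0,0,0,0,0,21],[0,0,0,0,0,0,22]]
  ]
}}

```text
time_s: 32.6
eef_pos: [0.5479, -0.0845, 0.0619]
eef_rot: [-0.001, 0.998, -0.064, 0.001]
wrist_force: [-0.7, 5.4, 1.8]
opening: 0.257
grasp_force: 2.7
```

```bash
cat > knob.py <<'E'
from h import *
import h,sys
O,y=eval(open("F.txt").read()); h.setF(O,y)
o=ctrl.get_obs(); q=np.array(o["eef_rot"]); Rt=R.from_quat(q[[1,2,3,0]]).as_matrix(); p=np.array(o["eef_pos"])
c=ctrl.camera("wrist"); P=cloud(c); F=h.toF(P.reshape(-1,3)); t=(P.reshape(-1,3)-p)@Rt*1000
# neck/knob: points on the bolt between wall and knob, y in notch band
m=(abs(F[:,1]-48.5)<5)&(F[:,0]<4)&(F[:,0]>-60)&(F[:,2]>25)&(F[:,2]<125)
g=c["frame"].reshape(-1,3).astype(int)
k=np.round(F[m][:,0]/5)*5
for b in np.unique(k): 
    s=F[m][k==b]; print(b,len(s),"z50,95",np.percentile(s[:,2],[50,95]).round(1),"y",np.median(s[:,1]).round(1))
E
python3 st.py; python3 knob.py
```

```text
32.6 F [[-32.   45.7  61.9]] force F [-1.4  5.2  1.8] op 22.0 gf 2.7
-30.0 162 z50,95 [103.2 104.4] y 49.3
-25.0 546 z50,95 [104.5 105.6] y 48.5
-20.0 814 z50,95 [103.4 105.3] y 48.4
-15.0 1009 z50,95 [ 97.  102.1] y 49.2
-10.0 554 z50,95 [88.8 91.5] y 49.7
-5.0 514 z50,95 [84.6 87.1] y 49.6
0.0 490 z50,95 [80.1 83. ] y 49.6
5.0 140 z50,95 [77.7 79.1] y 49.5
```

Call:
{"api": "jog_arm", "payload": {
  "series": [
    [[0,0,0,0,0,0,24],[0,0,0,0,0,0,27],[0,0,0,0,0,0,32],[0,0,0,0,0,0,40],[0,0,-5,0,0,0,45],[0,0,-20,0,0,0,45],[0,-2,-30,0,0,0,45],[0,-1.5,-15,0,0,0,20],[0,0,0,0,0,0,0],[0,0,0,0,0,0,0]]
  ]
}}

```text
time_s: 33.65
eef_pos: [0.5475, -0.0819, 0.1305]
eef_rot: [0.0, 0.998, -0.064, 0.0]
wrist_force: [0.5, -0.1, -0.1]
opening: 0.016
grasp_force: 0.0
```

```bash
python3 st.py; python3 knob.py
```

```text
33.65 F [[-32.7  48.2 130.5]] force F [ 0.5 -0.  -0.1] op 1.4 gf 0.0
-30.0 108 z50,95 [102.5 104.3] y 49.3
-25.0 236 z50,95 [104.3 105.4] y 48.4
-20.0 318 z50,95 [103.3 105.3] y 48.4
-15.0 313 z50,95 [ 97.3 102.4] y 49.7
-10.0 196 z50,95 [89.  91.4] y 50.2
-5.0 190 z50,95 [84.9 87.3] y 50.2
0.0 187 z50,95 [80.5 82.9] y 50.2
5.0 51 z50,95 [77.8 79.4] y 50.2
```

The handle stays at 0.86 rad in the notch when released. I'll press the knob down from above with closed fingers.

Call:
{"api": "jog_arm", "payload": {
  "series": [
    [[0,0,12,0,0,0,0],[0,0,9,0,0,0,0],[0,0,3,0,0,0,0],[0,0,3,0,0,0,0],[0,0,3,0,0,0,0],[0,0,3,0,0,0,0],[0,0,3,0,0,0,0],[0,0,3,0,0,0,0],[0,0,3,0,0,0,0],[0,0,0,0,0,0,0]]
  ]
}}

```text
time_s: 34.7
eef_pos: [0.5477, -0.082, 0.0884]
eef_rot: [-0.0, 0.998, -0.064, -0.0]
wrist_force: [-0.5, 0.0, 0.0]
opening: 0.003
grasp_force: 0.0
```

```bash
python3 st.py
```

```text
34.7 F [[-32.5  48.2  88.4]] force F [-0.5 -0.   0. ] op 0.2 gf 0.0
```

Call:
{"api": "jog_arm", "payload": {
  "series": [
    [[0,0,2.5,0,0,0,0],[0,0,2.5,0,0,0,0],[0,0,2.5,0,0,0,0],[0,0,2.5,0,0,0,0],[0,0,2,0,0,0,0],[0,0,1.5,0,0,0,0],[0,0,1,0,0,0,0],[0,0,0,0,0,0,0],[0,0,0,0,0,0,0],[0,0,0,0,0,0,0]]
  ]
}}

```text
time_s: 35.7
eef_pos: [0.5477, -0.082, 0.0743]
eef_rot: [0.0, 0.998, -0.064, 0.0]
wrist_force: [0.7, 0.5, -0.0]
opening: 0.001
grasp_force: 0.0
```

```bash
python3 st.py;python3 knob.py
```

```text
35.7 F [[-32.5  48.2  74.3]] force F [ 0.6  0.6 -0. ] op 0.1 gf 0.0
-45.0 80 z50,95 [112.9 123.6] y 49.7
-40.0 400 z50,95 [121.1 124.5] y 49.7
-35.0 458 z50,95 [121.6 124.4] y 49.7
-30.0 370 z50,95 [120.6 123.7] y 49.7
-25.0 611 z50,95 [112.5 122.6] y 49.7
-20.0 2317 z50,95 [101.5 122.6] y 48.3
-15.0 223 z50,95 [64.2 65.7] y 50.1
-10.0 233 z50,95 [63.1 64.3] y 50.1
-5.0 228 z50,95 [62.  63.3] y 50.1
0.0 236 z50,95 [60.7 62.3] y 50.1
5.0 70 z50,95 [60.2 61.5] y 50.5
```

Call:
{"api": "jog_arm", "payload": {
  "series": [
    [[0,0,1,0,0,0,0],[0,0,1,0,0,0,0],[0,0,1,0,0,0,0],[0,0,1,0,0,0,0],[0,0,0.5,0,0,0,0],[0,0,0.5,0,0,0,0],[0,0,0,0,0,0,0],[0,0,0,0,0,0,0],[0,0,0,0,0,0,0],[0,0,0,0,0,0,0]]
  ]
}}

```text
time_s: 36.75
eef_pos: [0.5477, -0.082, 0.0703]
eef_rot: [0.0, 0.998, -0.064, -0.0]
wrist_force: [-4.3, 1.0, 9.0]
opening: -0.0
grasp_force: 4.8
```

```bash
python3 st.py;python3 knob.py|tail -5
```

```text
36.75 F [[-32.5  48.2  70.3]] force F [-4.4  0.4  9. ] op -0.0 gf 4.8
-15.0 238 z50,95 [61.9 63.3] y 50.1
-10.0 240 z50,95 [61.1 62.5] y 50.5
-5.0 243 z50,95 [60.2 61.6] y 50.1
0.0 243 z50,95 [59.3 60.6] y 50.5
5.0 72 z50,95 [58.7 60.1] y 50.5
```

It is fully down: the slope of 0.173 matches 1.40 rad and the stop is felt at 9 N. Retracting and verifying.

Call:
{"api": "jog_arm", "payload": {
  "series": [
    [[0,0,-4,0,0,0,0],[0,0,-15,0,0,0,0],[0,0,-30,0,0,0,0],[0,0,-40,0,0,0,0],[0,0,-40,0,0,0,0],[-20,0,-20,0,0,0,0],[-20,0,0,0,0,0,0],[0,0,0,0,0,0,0],[0,0,0,0,0,0,0],[0,0,0,0,0,0,0]]
  ]
}}

```text
time_s: 37.8
eef_pos: [0.5084, -0.077, 0.2182]
eef_rot: [-0.0, 0.998, -0.064, 0.0]
wrist_force: [-0.1, -0.5, 0.7]
opening: -0.0
grasp_force: 0.0
```

```bash
python3 st.py;python3 knob.py
python3 - <<'E'
from h import *
import h
O,y=eval(open("F.txt").read()); h.setF(O,y)
c=ctrl.camera("wrist"); Q=h.toF(cloud(c).reshape(-1,3)); k=(abs(Q[:,2]-66)<4)&(abs(Q[:,0]-30)<40)&(Q[:,1]<-8)&(Q[:,1]>-40)
print("eye",np.percentile(Q[k],[3,50,97],axis=0).round(1).tolist())
E
```

```text
37.8 F [[-72.1  48.1 218.2]] force F [-0.  -0.5  0.7] op -0.0 gf 0.0
-50.0 1 z50,95 [65.1 65.1] y 51.1
-45.0 75 z50,95 [68.8 70.8] y 49.0
-40.0 110 z50,95 [70.6 72.1] y 48.4
-35.0 111 z50,95 [69.6 71.6] y 48.4
-30.0 86 z50,95 [65. 68.] y 49.7
-25.0 78 z50,95 [63.8 65.1] y 50.4
-20.0 70 z50,95 [62.5 64.1] y 49.7
-15.0 78 z50,95 [61.9 63.3] y 50.4
-10.0 72 z50,95 [61.3 62.6] y 49.7
-5.0 78 z50,95 [60.4 61.9] y 50.4
-0.0 80 z50,95 [59.5 60.7] y 50.1
5.0 20 z50,95 [59.1 60.2] y 50.1
eye [[13.2, -36.8, 64.9], [29.6, -23.4, 66.7], [45.2, -10.3, 68.2]]
```

It stays down in the notch and the carriage is home.

```bash
python3 -c "
from bench import ctrl; print(ctrl.hand_in())"
```

```text
the job is handed in; nothing more can be done
None
```

The job is handed in at about 38 s: the carriage is home against its stop, and the bolt is through the eye with its handle fully down in the notch, still locked after I let go; on the first try the knob slipped from the gripper mid-turn and the bolt sprang back, so I redid the slide and turn.

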